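Hang the bench hammer back in its spring ring

ROBOT

A 7-joint arm with a two-finger parallel gripper is mounted at the origin on the work surface. World frame = base frame: x ahead of the robot, y to its left, z up, the work surface at z = 0. Lengths are in m, angles in rad, forces in N, time in s.
With the tool pointing down it reaches from about 0.35 to 0.9 m from the base axis. Payload 8.1 kg.
Tool frame: the origin (TCP) lies at the centre of the arm's flange, where the gripper is bolted on; the fingertips stand 178 mm ahead of it and the grasp point (between the pads) lies 159 mm ahead of it; z points along the fingers, y is the direction in which the jaws open and shut (so a half turn about z gives the same grasp; the last joint's range is limited). The gripper opens to 92 mm and grips with 3 to 60 N. Pads are 19 mm wide; open, the fingers measure 130 mm over their backs; the gripper's body (75 mm by 190 mm) begins 47 mm behind the grasp point.
Start: joints at [1.24, 0.434, 0.025, 1.573, -0.012, 1.134, -0.075], TCP at [0.141, -0.609, 0.405] pointing down, gripper open.
Joint ranges: [-2.62, 2.62], [-0.44, 2.09], [-1.27, 1.32], [0.08, 2.57], [-1.32, 4.46], [0.12, 2], [-2.74, 2.74]. Speed limits (rad/s): [2.22, 2.22, 3.01, 3.01, 3.14, 3.14, 3.14].

INTERFACE

Orientations are given as a rotation vector (axis times angle).
In Python, from cell import arm gives the robot as it stands. The module is installed in compiled form; this text tells all that it offers.
- The arm moves only by the tool move_arm, never from a script. Its argument "steps" is a list of rows, each a list of 4 numbers: the shift along the tool's x, y, z in mm, then the turn about the tool's z in rad. In form: [[x, y, z, twist], ...]. A call has 1 to 20 rows; each row is the pose to reach, as a shift and turn from the pose commanded when the call began, along the tool's axes at that moment; what a row does not reach only later rows make up. A row lasts 1/8 s, in which the tool goes at most 62.5 mm and 10.7 degrees, less where a joint would pass 70% of its speed; a pose out of reach is approached as far as the arm can. A call with a gripper value outside its range is refused whole. "grip" is the finger opening in mm, from 0 to 91.8, set as the call begins (left out, the last holds). The fingers move at their own pace and stop on an object; "grip_force" is the grip in N (left out, the last holds). Time passes only in rows, so rows that repeat a pose let the fingers close. It gives the time, the measured TCP pose, the force and the opening at its end, in the units of the state.
- arm.observe(): the state, without advancing time (a new reading comes with each control period).
- arm.get_image(name): name is "side" or "top"; returns the picture (384x512x3 uint8, red, green, blue); there is no depth.
- arm.camera_info(name): a dict with "mtx" (3x3 intrinsics, pixels), "pose" (4x4, takes a point from camera to world coordinates). Camera axes: x right, y down, z forward; pixel columns grow to the right and rows downward; lengths in m; the calibration is good to about 2 mm. A picture is of the moment at which its call begins. camera_info takes no time and is no camera call.
- arm.sign_off(): hands the job in, once; it reports no verdict.
The state is a dict: "clock": time; "joints": joint angles; "dq": joint speeds; "joint_efforts": joint torques, N m; "position": TCP position; "ee_rot": TCP orientation; "force": force on the tool from outside, world axes, zero at the start; "ft_torque": the same for the moment, N m; "width": opening from 0.0 (shut) to 1.0 (fully open).
Only numpy, scipy, OpenCV 4.12 (cv2) and the standard library are available. Lean on these libraries where they do the work, as an engineer would, in place of code of your own. Each camera call takes 0.05 s, during which the arm holds its last target.

TASK

The small hammer was left standing in the drilled wooden block. Lift it out and hang it back in the steel ring of the bench stand: handle first down through the ring, then press it gently home, past the grip of the ring's spring nose, until the flange under its head sits flat on the ring. Never force it (a push of 10 to 15 N does it; over 35 N on the ring, sideways squeeze included, is too much), let go of it, and leave the other things on the desk where they are.

Things in the scene. Friction and masses are not known exactly. Their poses are not given: they have to be found in the camera images.
- hammer_head (a point): Centre of the hammer's head, 136 mm above the desk at the start. x along the head, y across it, z up the tool. Steel middle 34 mm long, 22 mm wide in y (flat sides: grip here), 24 mm high; round black faces of 24 mm diameter make it 70 mm long. At the start x points within 0.9 rad of the robot's x.
- hammer_flange (a point): Centre of the flat underside of the round steel flange (32 mm diameter, 12 mm high) under the head, 24 mm below hammer_head. It rests on the block's top at the start and must rest on the ring's top at the end.
- hammer_foot (a point): Centre of the foot of the handle, on the hammer's axis, 129 mm below hammer_head; same axes. The handle is wooden, round, straight, 19 mm diameter, 105 mm long below the flange, its last 9 mm tapering to 15 mm diameter. Resting on the bar and drawn towards the ring, it loses its support 2 to 4 mm short of the ring's centre.
- hammer: The whole hammer, about 0.18 to 0.29 kg, upright at the start; origin and axes as hammer_foot.
- block: Fixed wooden block 100 x 75 x 112 mm high, origin at the centre of its underside on the desk; an upright hole of 26 mm diameter through its middle, where the hammer stands at the start.
- stand: Fixed bench stand, origin on the desk, z up. A grey post at x = -75 mm carries a level steel bar, 28 mm wide, along +x at y = 0, ending in an upright steel ring: 35 mm outside, 23 mm inside diameter, 24 mm tall, at y = 0. Bar and ring share one flush top, 130 mm above the desk; they ride on a spring and sink together under more than about 5 N, 1 mm per further 2 N, up to 14 mm.
- stand_top (a point): Point on the stand at the level of that unloaded top, above the stand's origin. The ring is clamped at a reach that is NOT measured: its centre lies anywhere from 0 to 50 mm along the stand's +x from this point. From the ring back to 40 mm behind this point the top is solid flat bar, so a handle's foot can be rested there and drawn along +x until it meets the hole.
- spring_side (a point): Point 50 mm along +x from stand_top: farthest place of the ring's centre. Inside the ring, on its +x side, a rubber spring nose narrows the hole by 6 mm, 8 to 20 mm below the top. It yields to a handle pushed down with some 5 to 20 N, then grips it: ring and handle sink together, so press until the flange is felt on the ring. Home and let go, hammer_head is 154 mm above the desk.
- drive: bystander: a bare metal disk drive 147 x 101 x 25 mm, lying loose on the desk, origin at the centre of its underside; leave alone
- fan: bystander: a square black cooling fan 80 x 80 x 25 mm, loose, origin at the centre of its underside; leave alone
- driver: bystander: a screwdriver lying loose along its own x; leave alone
Things that resemble listed ones, but are neither listed nor needed, are in the scene too. What is shaped like the hammer but blue or purple is not meant.

How it is judged:
On the way, in this order (a step that is already met when the one before it is completed fails the run):
1. the hammer is lifted clear of the block, its foot above the level of the ring's top (height (world z) of hammer_foot above 0.13 m), for 0.1 s.
2. the handle's foot is down in the ring, at least 25 mm below its top (z of hammer_foot in the frame of stand below 0.105 m and x of hammer_foot in the frame of stand between -0.012 and 0.062 m and y of hammer_foot in the frame of stand between -0.012 and 0.012 m), for 0.1 s.
At the end, for the whole second after the job is handed in: the hammer hangs handle down through the ring, let go and at rest, upright within 0.08 rad, its flange down on the ring: hammer_head no more than 156 mm above the desk (2 mm off fully home), within 12 mm of the bar's line and of the ring's possible reach (z of hammer_head in the frame of stand between 0.15 and 0.156 m and x of hammer_head in the frame of stand between -0.012 and 0.062 m and y of hammer_head in the frame of stand between -0.012 and 0.012 m and angle between hammer's own z axis and vertical below 0.08 rad and linear speed of hammer below 0.02 m/s and contact force between hammer and the fingers below 0.1 N); the robot touches nothing.
It fails at once if the hammer is pressed against the stand or its ring with more than 35 N (contact force between hammer and stand above 35 N).
It fails at once if the robot presses on the stand or its ring with more than 35 N (contact force between any of the fingers, the arm and stand above 35 N).
It fails at once if the drive, the fan or the screwdriver is moved by more than 20 mm (distance of any of drive, fan, driver from where it was at the start of the episode above 0.02 m).
It also fails if it takes over 54 s, if anything falls off the work surface, if the arm or the gripper's body presses on something with over 40 N, if the wrist force passes 120 N, or if a joint passes its speed limit or range.

## Working session

There is one attempt and no reset: what is moved stays moved. The work goes in short steps, Python scripts to look and compute and a tool call to move; the robot and the scene stay as the last step left them, time stands still between calls to the robot, and variables do not carry over. Pictures are saved under pics/ and viewed, and the job is handed in when it is done.

Besides the shell and the picture viewer there is one more tool, called after "Request:" in YAML: its name, and indented under it one key for each argument. move_arm: Moves the arm, as the interface text tells. Its arguments: {"type":"object","properties":{"steps":{"type":"array"},"grip":{"type":"number"},"grip_force":{"type":"number"}},"required":["steps"]}

```bash
mkdir -p pics
python3 - <<'E'
from cell import arm
import cv2
s=arm.observe();print(s)
for n in("side","top"):
    im=arm.get_image(n);cv2.imwrite(f"pics/{n}0.png",im[:,:,::-1])
    c=arm.camera_info(n);print(n,c["mtx"].round(1).tolist(),c["pose"].round(4).tolist())
E
```

```text
{'clock': 0.0, 'joints': array([ 1.24041777,  0.43524106,  0.02499676,  1.57410757, -0.01160242,
        1.13400628, -0.07508291]), 'dq': array([-0.00167112,  0.00052399, -0.00019298, -0.00026147, -0.00088583,
       -0.00147298,  0.00011747]), 'joint_efforts': array([ 3.02620974e-04, -6.67857242e+01,  9.84650105e-01, -3.14455891e+01,
       -6.07008906e-02,  4.32223734e-02,  1.28310089e-04]), 'position': array([ 0.14103789, -0.60863731,  0.40392974]), 'ee_rot': array([-3.11968214e+00, -3.56723324e-01,  5.28133793e-04]), 'force': array([-0.22307335, -0.46855207,  1.13302665]), 'ft_torque': array([-0.0009212 ,  0.03854033, -0.02772947]), 'width': 0.9998961073203816}
side [[415.7, 0.0, 249.5], [0.0, 415.7, 189.5], [0.0, 0.0, 1.0]] [[0.9878, -0.1083, 0.1117, 0.4567], [-0.155, -0.6214, 0.768, -0.6433], [-0.0138, -0.776, -0.6306, 0.6729], [0.0, 0.0, 0.0, 1.0]]
top [[371.9, 0.0, 257.8], [0.0, 371.9, 191.8], [0.0, 0.0, 1.0]] [[-0.0215, -0.9862, 0.164, 0.4338], [-0.9995, 0.0248, 0.0179, 0.0197], [-0.0218, -0.1635, -0.9863, 0.8742], [0.0, 0.0, 0.0, 1.0]]
```

View pics/side0.png

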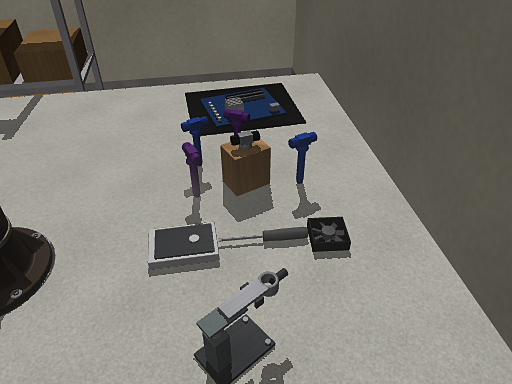

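View pics/top0.png

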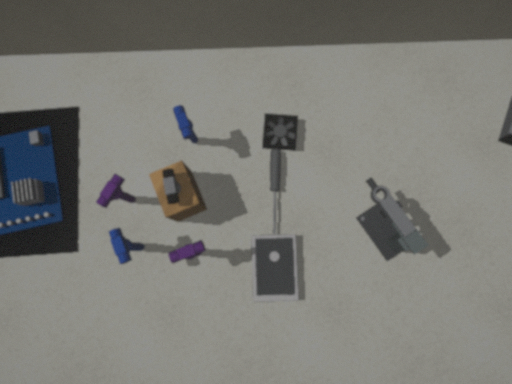

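Candidates (side/top pixels): the steel and black head on the block at (245,138)/(171,186); blue ones at (303,142)/(185,122) and (195,126)/(120,245); purple ones at (191,155)/(187,251) and (237,120)/(111,190). I choose the grey head on the block and check it in close crops.

Run:
```python
import cv2,numpy as np
s=cv2.imread("pics/side0.png");t=cv2.imread("pics/top0.png")
def crop(im,x,y,w,h,k): return cv2.resize(im[y:y+h,x:x+w],None,fx=k,fy=k,interpolation=cv2.INTER_CUBIC)
a=np.hstack([crop(s,205,105,80,100,5//1),crop(t,140,150,80,100,5)])[:, :800]
cv2.imwrite("pics/c_h.png",a)
b=np.hstack([crop(s,190,260,110,110,4)[:440,:400],crop(t,345,165,100,110,4)])
cv2.imwrite("pics/c_s.png",b)
```

```text
(no output)
```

View pics/c_h.png

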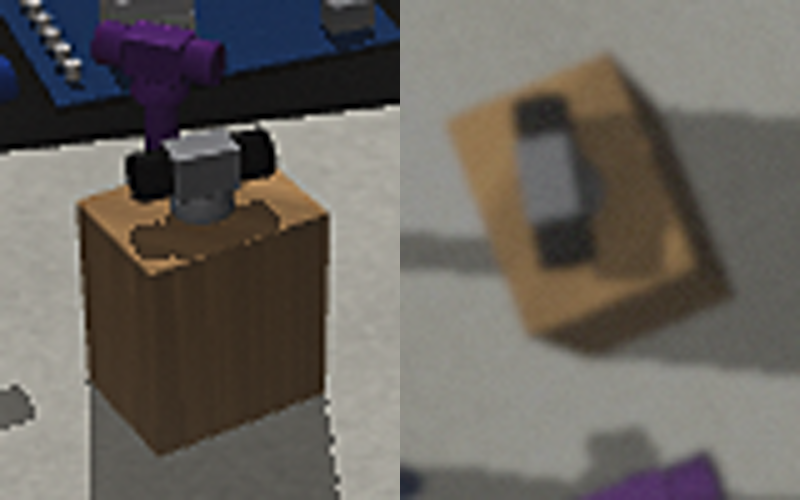

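View pics/c_s.png

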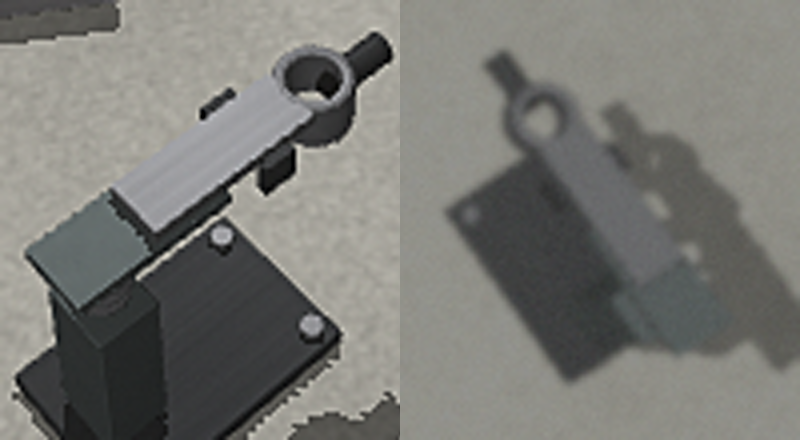

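```bash
cat > h.py <<'E'
import numpy as np
from cell import arm
C={n:arm.camera_info(n) for n in("side","top")}
def ray(n,u,v):
    c=C[n];d=c["pose"][:3,:3]@np.linalg.solve(c["mtx"],[u,v,1.]);return c["pose"][:3,3],d/np.linalg.norm(d)
def onz(n,p,z):
    o,d=ray(n,*p);return o+d*(z-o[2])/d[2]
def tri(ps,pt):
    o1,d1=ray("side",*ps);o2,d2=ray("top",*pt)
    A=np.stack([d1,-d2],1);t=np.linalg.lstsq(A,o2-o1,rcond=None)[0]
    a,b=o1+t[0]*d1,o2+t[1]*d2
    return (a+b)/2,np.linalg.norm(a-b)
def proj(n,X):
    c=C[n];p=c["mtx"]@(c["pose"][:3,:3].T@(np.array(X)-c["pose"][:3,3]));return p[:2]/p[2]
def uc(u,v,x,y,k): return ((u+.5)/k-.5+x,(v+.5)/k-.5+y)
E
python3 - <<'E'
from h import *
S=lambda u,v:uc(u,v,205,105,5); T=lambda u,v:uc(u-400,v,140,150,5)
s2=lambda u,v:uc(u,v,190,260,4); t2=lambda u,v:uc(u-400,v,345,165,4)
np.set_printoptions(precision=4,suppress=True)
print("head top",tri(S(206,148),T(549,176)))
for q in [(517,140),(570,133),(582,210),(530,222),(540,96),(567,265)]: print("T",onz("top",T(*q),.148))
for q in [(168,140),(232,133),(243,152),(182,165)]: print("S",onz("side",S(*q),.148))
for q in [(148,170),(257,150)]: print("S faces",onz("side",S(*q),.136))
print("block corners top",[onz("top",T(*q),.112) for q in [(447,123),(606,57),(693,262),(532,332)]])
print("block corners side",[onz("side",S(*q),.112) for q in [(80,205),(150,275),(328,213)]])
print("ring",tri(s2(313,79),t2(541,116)),onz("side",s2(313,79),.13),onz("top",t2(541,116),.13))
for q in [(545,165),(633,283),(590,138),(684,260)]: print("bar T",onz("top",t2(*q),.13))
for q in [(115,190),(270,75),(155,232),(312,125)]: print("bar S",onz("side",s2(*q),.13))
E
```

```text
head top (array([0.5739, 0.2098, 0.145 ]), np.float64(0.0004532655057531559))
T [0.5881 0.2221 0.148 ]
T [0.5904 0.2008 0.148 ]
T [0.559  0.1956 0.148 ]
T [0.5547 0.2163 0.148 ]
T [0.6059 0.2132 0.148 ]
T [0.5371 0.2012 0.148 ]
S [0.5565 0.2155 0.148 ]
S [0.5879 0.2164 0.148 ]
S [0.5903 0.1983 0.148 ]
S [0.56   0.1919 0.148 ]
S faces [0.5456 0.2094 0.136 ]
S faces [0.6004 0.2181 0.136 ]
block corners top [array([0.6039, 0.262 , 0.112 ]), array([0.6307, 0.195 , 0.112 ]), array([0.5421, 0.1577, 0.112 ]), array([0.5146, 0.2243, 0.112 ])]
block corners side [array([0.5125, 0.2215, 0.112 ]), array([0.5388, 0.1559, 0.112 ]), array([0.6313, 0.193 , 0.112 ])]
ring (array([ 0.5477, -0.2138,  0.1255]), np.float64(0.0012097112970708822)) [ 0.5463 -0.2174  0.13  ] [ 0.5476 -0.2124  0.13  ]
bar T [ 0.5228 -0.2126  0.13  ]
bar T [ 0.4632 -0.2513  0.13  ]
bar T [ 0.5358 -0.236   0.13  ]
bar T [ 0.4739 -0.2772  0.13  ]
bar S [ 0.4612 -0.2573  0.13  ]
bar S [ 0.5294 -0.2125  0.13  ]
bar S [ 0.4742 -0.2783  0.13  ]
bar S [ 0.5416 -0.2399  0.13  ]
```

```bash
cat >> h.py <<'E'
from scipy.spatial.transform import Rotation as Ro
np.set_printoptions(precision=4,suppress=True)
def plan(target,yaw=None):
    s=arm.observe();R=Ro.from_rotvec(s["ee_rot"]).as_matrix()
    d=R.T@(np.array(target)-s["position"])*1000
    y=np.arctan2(R[1,0],R[0,0]);tw=None if yaw is None else -(yaw-y)
    print("t",s["clock"],"pos",s["position"],"yaw",y,"tilt",R[:,2],"shift mm",d,"twist",tw,"F",s["force"],"w",s["width"]*91.8)
E
python3 - <<'E'
from h import *
plan([.573,.209,.404],.17); plan([.573,.209,.306],.17)
for n,s,t in [("blue",(303,138),(185,122)),("purple",(192,152),(187,251)),("blue2",(195,125),(120,245)),("purp2",(237,118),(111,190))]: print(n,tri(s,t))
E
```

```text
t 0.1 pos [ 0.141  -0.6087  0.404 ] yaw 0.22771463746834505 tilt [-0.0004  0.0014 -1.    ] shift mm [ 605.3926 -699.0408    0.9492] twist 0.05771463746834504 F [ 0.773  -0.154   0.0893] w 91.56313030858804
t 0.1 pos [ 0.141  -0.6087  0.404 ] yaw 0.22771463746834505 tilt [-0.0004  0.0014 -1.    ] shift mm [ 605.4046 -698.9002   98.9491] twist 0.05771463746834504 F [ 0.773  -0.154   0.0893] w 91.56313030858804
blue (array([0.7083, 0.1816, 0.1366]), np.float64(0.0011988416039404586))
purple (array([0.442 , 0.1759, 0.1316]), np.float64(3.450474820258514e-05))
blue2 (array([0.4562, 0.3134, 0.1233]), np.float64(0.0013311768995392678))
purp2 (array([0.5699, 0.3385, 0.1186]), np.float64(0.0018509039406732258))
```

Request:
move_arm:
  steps:
    - [45,-52,0,0.006]
    - [90,-104,0,0.012]
    - [135,-155,0,0.02]
    - [180,-207,0,0.02]
    - [225,-259,0,0.03]
    - [270,-311,0,0.03]
    - [315,-363,0,0.04]
    - [360,-415,0,0.04]
    - [400,-461,0,0.05]
    - [440,-507,0,0.05]
    - [480,-553,0,0.058]
    - [520,-600,0,0.058]
    - [560,-646,0,0.058]
    - [590,-681,0,0.058]
    - [605,-699,0,0.058]
    - [605,-699,0,0.058]
    - [605,-699,0,0.058]
    - [605,-699,0,0.058]
  grip: 70

```text
clock: 2.35
position: [0.5726, 0.2072, 0.4046]
ee_rot: [3.129, 0.263, -0.001]
force: [-0.0, 1.0, 0.2]
width: 0.763
```

Run:
```python
from h import *
import cv2
for n in("side","top"):
    cv2.imwrite(f"pics/{n}1.png",arm.get_image(n)[:,:,::-1])
plan([.573,.209,.306],.17)
```

```text
t 2.45 pos [0.5726 0.2074 0.4049] yaw 0.1680360815200575 tilt [ 0.0002 -0.0007 -1.    ] shift mm [ 0.6221 -1.5874 98.8723] twist -0.0019639184799425113 F [-0.457  -0.1164 -1.0708] w 70.0683546776507
```

View pics/side1.png

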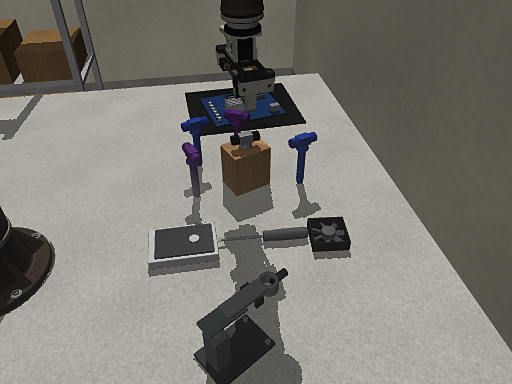

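The gripper stands above the grey head (245,138) with its jaws open across the head. Descending.

Request:
move_arm:
  steps:
    - [0,-1,30,0]
    - [0,-1,60,0]
    - [0,-1,80,0]
    - [0,-1,92,0]
    - [0,-1,98,0]
    - [0,-1,98,0]
    - [0,-1,98,0]

```text
clock: 3.32
position: [0.5728, 0.2098, 0.3075]
ee_rot: [-3.13, -0.266, -0.002]
force: [0.5, 0.7, 0.6]
width: 0.76
```

Run:
```python
from h import *
import cv2
im=arm.get_image("side")[:,:,::-1]
cv2.imwrite("pics/c2.png",cv2.resize(im[60:200,180:320],None,fx=4,fy=4,interpolation=cv2.INTER_CUBIC))
plan([.573,.209,.306],.17)
```

```text
t 3.375 pos [0.5727 0.2098 0.3075] yaw 0.16972765721943825 tilt [ 0.0012  0.0004 -1.    ] shift mm [0.112  0.8504 1.5012] twist -0.00027234278056176286 F [ 0.7426 -0.0719 -0.7365] w 69.73891991480805
```

View pics/c2.png

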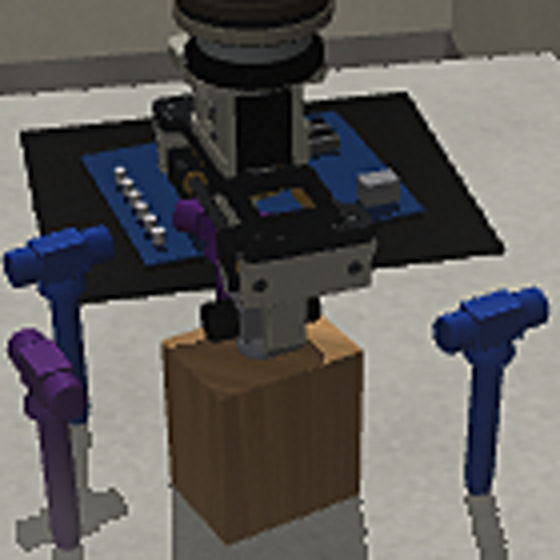

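The fingers straddle the head just above the flange. Closing.

Request:
move_arm:
  steps:
    - [0,0,0,0]
    - [0,0,0,0]
    - [0,0,0,0]
    - [0,0,0,0]
    - [0,0,0,0]
    - [0,0,0,0]
  grip: 10
  grip_force: 50

```text
clock: 4.12
position: [0.5725, 0.2097, 0.3067]
ee_rot: [3.13, 0.266, -0.0]
force: [-0.3, 0.5, -0.2]
width: 0.237
```

Request:
move_arm:
  steps:
    - [0,0,-5,0]
    - [0,0,-15,0]
    - [0,0,-30,0]
    - [0,0,-30,0]

```text
clock: 4.62
position: [0.573, 0.2101, 0.3387]
ee_rot: [-3.129, -0.266, -0.005]
force: [-0.0, -0.7, -1.8]
width: 0.236
```

Request:
move_arm:
  steps:
    - [0,0,-30,0]
    - [0,0,-65,0]
    - [0,0,-100,0]
    - [0,0,-130,0]
    - [0,0,-140,0]
    - [0,0,-140,0]
    - [0,0,-140,0]

```text
clock: 5.5
position: [0.5724, 0.2094, 0.4751]
ee_rot: [3.129, 0.266, -0.003]
force: [-1.0, 0.1, -0.7]
width: 0.241
```

Run:
```python
from h import *
import cv2
for n in("side","top"):
    cv2.imwrite(f"pics/{n}3.png",arm.get_image(n)[:,:,::-1])
plan([.535,-.222,.474],.573)
```

```text
t 5.6 pos [0.5724 0.2094 0.4753] yaw 0.16969737117869615 tilt [-0.002 -0.001 -1.   ] shift mm [-109.7487  418.9216    1.8152] twist -0.4033026288213038 F [-0.2796 -0.4471 -0.8782] w 21.67390513604806
```

View pics/side3.png

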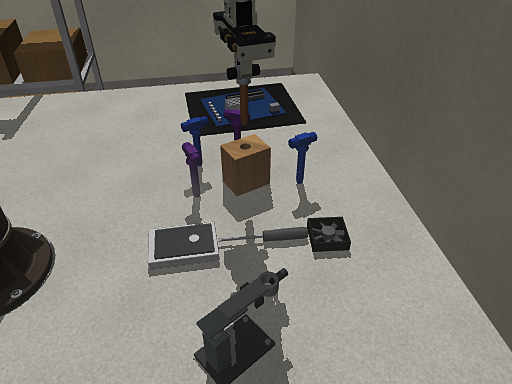

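Request:
move_arm:
  steps:
    - [-10,38,0,-0.04]
    - [-22,85,0,-0.08]
    - [-35,132,0,-0.13]
    - [-48,180,0,-0.18]
    - [-60,228,0,-0.23]
    - [-72,276,0,-0.28]
    - [-85,324,0,-0.33]
    - [-97,365,0,-0.37]
    - [-105,395,0,-0.403]
    - [-109,411,0,-0.403]
    - [-110,419,5,-0.403]
    - [-110,419,20,-0.403]
    - [-110,419,25,-0.403]
    - [-110,419,25,-0.403]

```text
clock: 7.35
position: [0.535, -0.2208, 0.4511]
ee_rot: [-3.012, -0.889, 0.001]
force: [0.7, 0.8, -2.4]
width: 0.235
```

Run:
```python
from h import *
import cv2
plan([.5344,-.2231,.45],.573)
s=arm.get_image("side")[:,:,::-1];t=arm.get_image("top")[:,:,::-1]
cv2.imwrite("pics/side4.png",s);cv2.imwrite("pics/top4.png",t)
cv2.imwrite("pics/c4.png",np.hstack([cv2.resize(im,None,fx=4,fy=4,interpolation=cv2.INTER_CUBIC) for im in (s[220:370,190:290],t[130:280,345:445])]))
plan([.5344,-.2231,.45],.573)
```

```text
t 7.35 pos [ 0.535  -0.2208  0.4511] yaw 0.5742992014979845 tilt [-0.0011  0.0007 -1.    ] shift mm [-1.6977  1.6019  1.0586] twist 0.00129920149798457 F [ 0.6962  0.7639 -2.3808] w 21.537116598666312
t 7.45 pos [ 0.5351 -0.2213  0.4519] yaw 0.5736572188878694 tilt [ 0.0003  0.     -1.    ] shift mm [-1.5706  1.1565  1.9249] twist 0.0006572188878694041 F [-0.3929 -0.3103 -2.0037] w 21.349106788430028
```

View pics/c4.png

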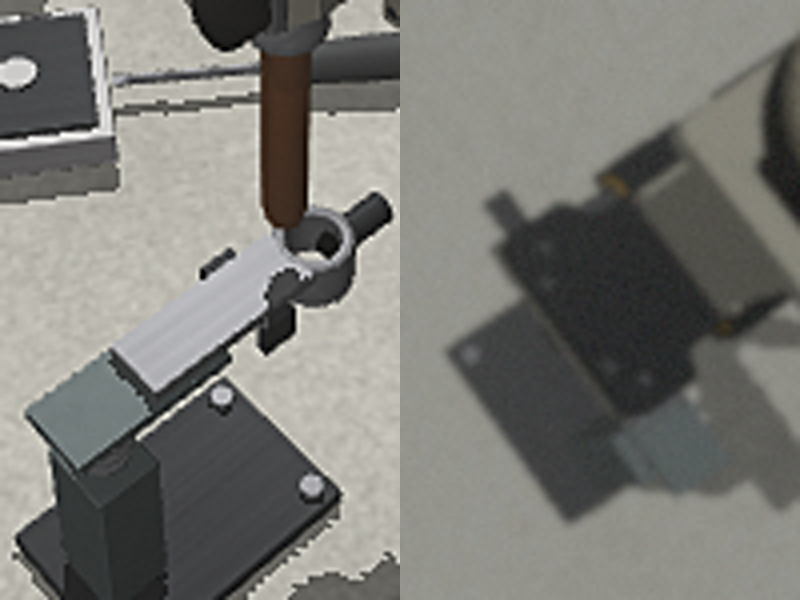

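Run:
```python
from h import *
s2=lambda u,v:uc(u,v,190,220,4)
foot=onz("side",s2(285,219),.1525); ring=onz("side",s2(314,239),.13)
print(foot,ring)
p=arm.observe()["position"]; print("TCP",p,"foot-TCP(side view bias)",foot-p)
d=np.array([np.cos(.573),np.sin(.573)]);n=np.array([-d[1],d[0]])
for q in (ring[:2]-foot[:2],np.array([.5476,-.2124])-p[:2],np.array([.5463,-.2174])-p[:2]): print("along,across",q@d*1e3,q@n*1e3)
# predicted pixels in crop of TCP axis foot 
print((proj("side",[p[0],p[1],.1525])-[190,220])*4)
```

```text
[ 0.5336 -0.2235  0.1525] [ 0.5467 -0.2175  0.13  ]
TCP [ 0.5351 -0.2213  0.4519] foot-TCP(side view bias) [-0.0015 -0.0022 -0.2994]
along,across 14.32516308777927 -2.116004301844936
along,across 15.32335123903015 0.6767323282667809
along,across 11.520212860626923 -2.8198572208104995
[286.3407 212.7365]
```

Side crop: foot at crop px (285,219), ring hole at (314,239). That puts the ring about 14 mm ahead along the bar and 2 mm to the tool's +y. I'll shift by that and lower onto the bar just behind the hole.

Request:
move_arm:
  steps:
    - [0,2,8,0]
    - [0,2,14,0]
    - [0,2,17,0]
    - [0,2,19,0]
    - [0,2,19,0]
    - [0,2,19,0]

```text
clock: 8.2
position: [0.536, -0.2236, 0.4329]
ee_rot: [3.013, 0.887, 0.0]
force: [-0.0, 0.4, -1.6]
width: 0.234
```

Run:
```python
from h import *
import cv2
plan([.5344,-.2231,.43],.573)
s=arm.get_image("side")[:,:,::-1]
cv2.imwrite("pics/c5.png",cv2.resize(s[230:320,220:300],None,fx=7,fy=6.5,interpolation=cv2.INTER_CUBIC))
```

```text
t 8.2 pos [ 0.536  -0.2236  0.4329] yaw 0.572666327189072 tilt [ 0.0003 -0.0002 -1.    ] shift mm [-1.0734 -1.2961  2.9091] twist -0.0003336728109279985 F [-0.0219  0.4051 -1.5733] w 21.45781118574005
```

View pics/c5.png

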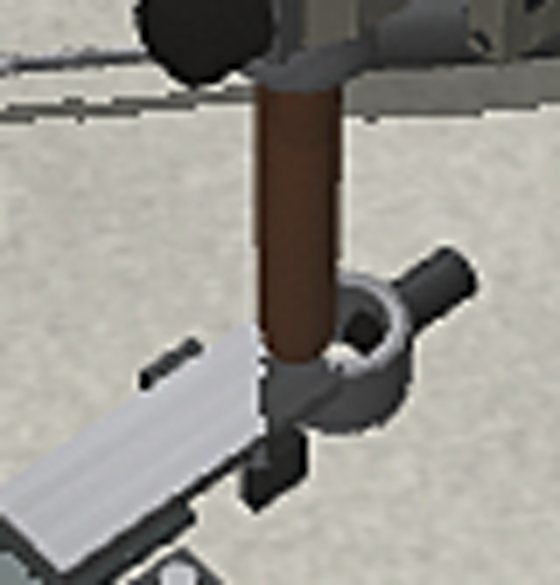

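Run:
```python
from h import *
k=lambda u,v:((u+.5)/7-.5+220,(v+.5)/6.5-.5+230)
foot=onz("side",k(297,356),.1335)[:2]; ring=np.array([.5467,-.2175])
d=np.array([np.cos(.573),np.sin(.573)]);n=np.array([-d[1],d[0]])
q=ring-foot;print(foot,q@d*1e3,q@n*1e3)
L=[onz("side",k(*p),.13)[:2] for p in [(10,482),(250,328)]];Rr=[onz("side",k(*p),.13)[:2] for p in [(75,565),(262,437)]]
for a in L+Rr: print(a,"rel foot along/across",(a-foot)@d*1e3,(a-foot)@n*1e3)
a,b=L;print(np.arctan2(*(b-a)[::-1]));a,b=Rr;print(np.arctan2(*(b-a)[::-1]))
```

```text
[ 0.5346 -0.2284] 16.09850347928418 2.582310479576962
[ 0.4658 -0.2518] rel foot along/across -70.44334290208133 17.622869895452038
[ 0.5258 -0.2153] rel foot along/across -0.2652392602904866 15.735327703902623
[ 0.4773 -0.2768] rel foot along/across -74.36480657766715 -9.628912499180736
[ 0.523  -0.2483] rel foot along/across -20.479594465879376 -10.426358145697854
0.5461100282052064
0.5582021100622301
```

Request:
move_arm:
  steps:
    - [0,0,1,0]
    - [0,0,2,0]
    - [0,0,3,0]
    - [0,0,4,0]
    - [0,0,4,0]

```text
clock: 8.88
position: [0.5361, -0.2235, 0.4292]
ee_rot: [3.013, 0.887, 0.001]
force: [-1.6, 1.0, 3.5]
width: 0.237
```

Request:
move_arm:
  steps:
    - [2,0,4,0]
    - [4,0,4,0]
    - [6,0,4,0]
    - [8,0,4,0]
    - [9,0,4,0]
    - [9,0,4,0]

```text
clock: 9.62
position: [0.5434, -0.2191, 0.4257]
ee_rot: [3.012, 0.886, 0.0]
force: [-3.6, -1.2, 8.9]
width: 0.237
```

(I pressed 4 mm further there than intended: about 10 N, harmless.) Easing up 1.5 mm and drawing on.

Request:
move_arm:
  steps:
    - [0,0,-1.5,0]
    - [1,0,-1.5,0]
    - [2,0,-1.5,0]
    - [2,0,-1.5,0]

```text
clock: 10.12
position: [0.545, -0.2182, 0.4269]
ee_rot: [3.013, 0.886, -0.001]
force: [-2.4, -1.3, 6.8]
width: 0.233
```

Request:
move_arm:
  steps:
    - [1,0,0,0]
    - [1,0,0,0]

```text
clock: 10.38
position: [0.5458, -0.2176, 0.4268]
ee_rot: [3.013, 0.886, -0.001]
force: [-3.5, -0.5, 6.6]
width: 0.238
```

Request:
move_arm:
  steps:
    - [1,0,0,0]
    - [1,0,0,0]

```text
clock: 10.62
position: [0.5466, -0.2171, 0.4268]
ee_rot: [3.013, 0.886, -0.001]
force: [-3.2, -1.2, 7.0]
width: 0.236
```

Request:
move_arm:
  steps:
    - [1,0,0,0]
    - [1,0,0,0]

```text
clock: 10.88
position: [0.5475, -0.2166, 0.4268]
ee_rot: [3.013, 0.886, -0.001]
force: [-3.9, -1.5, 6.5]
width: 0.233
```

Request:
move_arm:
  steps:
    - [1,0,0,0]
    - [1,0,0,0]

```text
clock: 11.12
position: [0.5483, -0.2161, 0.4268]
ee_rot: [3.013, 0.886, -0.001]
force: [-2.1, -1.4, 7.2]
width: 0.238
```

Request:
move_arm:
  steps:
    - [1,0,0,0]
    - [1,0,0,0]

```text
clock: 11.38
position: [0.5492, -0.2156, 0.4268]
ee_rot: [3.012, 0.886, -0.001]
force: [-2.3, -0.5, 6.5]
width: 0.235
```

Run:
```python
from h import *
import cv2
plan([.5467,-.2175,.43],.573)
s=arm.get_image("side")[:,:,::-1]
cv2.imwrite("pics/c6.png",cv2.resize(s[230:320,220:300],None,fx=7,fy=6.5,interpolation=cv2.INTER_CUBIC))
```

```text
t 11.375 pos [ 0.5492 -0.2156  0.4268] yaw 0.5720502632142136 tilt [-0.     -0.0017 -1.    ] shift mm [-3.1265  0.2714 -3.1708] twist -0.0009497367857863592 F [-2.2988 -0.47    6.4994] w 21.553168344895898
```

View pics/c6.png

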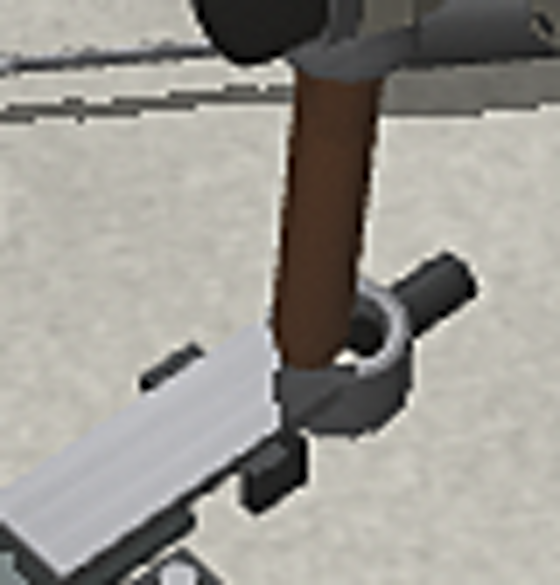

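The handle has pivoted in the grip: the foot drags about 11 mm behind. I'll grip harder and use the same friction backwards to stand it upright again.

Request:
move_arm:
  steps:
    - [0,0,0,0]
    - [-2,0,0.5,0]
    - [-4,0,0.5,0]
    - [-6,0,0.5,0]
    - [-8,0,0.5,0]
    - [-9,0,0.5,0]
    - [-9,0,0.5,0]

```text
clock: 12.3
position: [0.5433, -0.2189, 0.4273]
ee_rot: [3.012, 0.889, 0.008]
force: [4.3, 1.9, 6.0]
width: 0.231
```

Run:
```python
from h import *
import cv2
plan([.5467,-.2175,.43],.573)
s=arm.get_image("side")[:,:,::-1]
cv2.imwrite("pics/c7.png",cv2.resize(s[230:320,220:300],None,fx=7,fy=6.5,interpolation=cv2.INTER_CUBIC))
```

```text
t 12.3 pos [ 0.5433 -0.2189  0.4273] yaw 0.5737084515796677 tilt [ 0.0054  0.0003 -1.    ] shift mm [ 3.6655  0.6601 -2.7061] twist 0.0007084515796677016 F [4.2744 1.8823 5.967 ] w 21.222083616439654
```

View pics/c7.png

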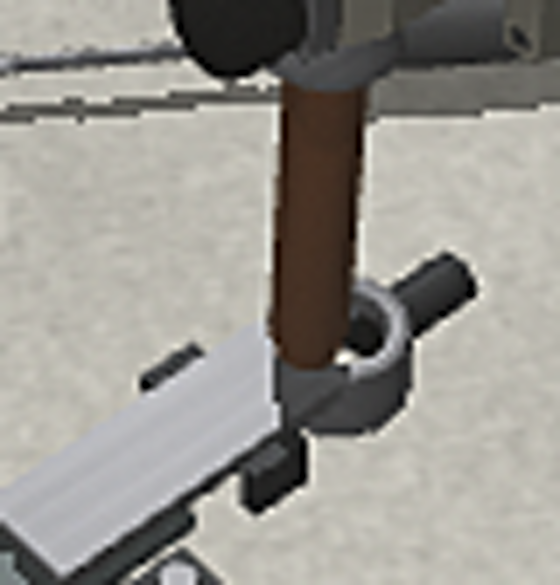

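Request:
move_arm:
  steps:
    - [-1,0,0,0]
    - [-2,0,0,0]
    - [-3,0,0,0]
    - [-3,0,0,0]
    - [-3,0,-5,0]
    - [-3,0,-8,0]
    - [-3,0,-8,0]
    - [-3,0,-8,0]
  grip_force: 60

```text
clock: 13.35
position: [0.5391, -0.2216, 0.4333]
ee_rot: [-3.013, -0.887, 0.001]
force: [0.3, 0.2, -1.3]
width: 0.234
```

Run:
```python
from h import *
import cv2
plan([.5467,-.2175,.43],.573)
s=arm.get_image("side")[:,:,::-1]
cv2.imwrite("pics/side8.png",s)
cv2.imwrite("pics/c8.png",cv2.resize(s[220:310,220:300],None,fx=7,fy=6.5,interpolation=cv2.INTER_CUBIC))
```

```text
t 13.35 pos [ 0.5391 -0.2216  0.4333] yaw 0.5724491407212942 tilt [-0.001   0.0001 -1.    ] shift mm [8.6171 0.7154 3.2669] twist -0.0005508592787057953 F [ 0.3476  0.1507 -1.3389] w 21.475844580730598
```

View pics/c8.png

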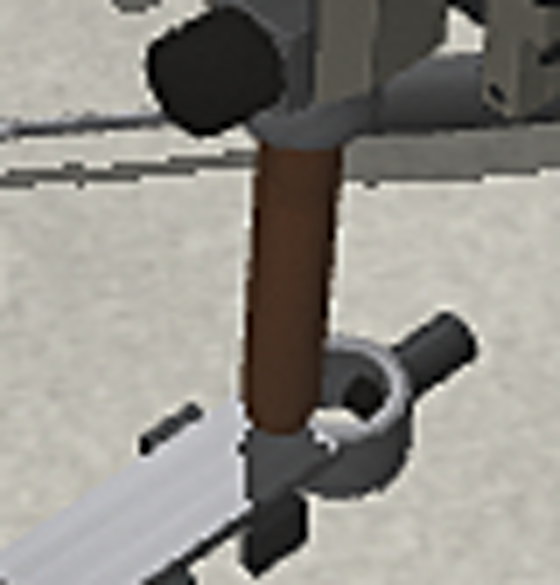

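```bash
cat >> h.py <<'E'
import cv2
def tiltcheck(img,zf):
    "img BGR side; brown handle centreline vs upright; zf: expected foot height"
    p=arm.observe()["position"]
    hsv=cv2.cvtColor(img,cv2.COLOR_BGR2HSV)
    m=((hsv[...,0]<14)|(hsv[...,0]>174))&(hsv[...,1]>85)&(hsv[...,2]>20)
    m=m.astype(np.uint8);u0=proj("side",[p[0],p[1],zf+.05]).astype(int)
    roi=np.zeros_like(m);roi[u0[1]-45:u0[1]+50,u0[0]-25:u0[0]+25]=1;m*=roi
    rows=[(v,np.flatnonzero(m[v]).mean(),len(np.flatnonzero(m[v]))) for v in range(384) if (m[v]>0).sum()>=8]
    r=np.array(rows);r=r[(r[:,2]>np.median(r[:,2])-2)]
    k=np.polyfit(r[:,0],r[:,1],1)
    a,b=proj("side",[p[0],p[1],zf+.1]),proj("side",[p[0],p[1],zf])
    dv=b[1]-a[1]
    print("rows",r[0],r[-1],"slope meas",k[0],"upright",(b[0]-a[0])/dv,"col at foot row: meas",np.polyval(k,b[1]),"upright",b[0],"foot px",b)
    d=np.array([np.cos(.573),np.sin(.573),0])
    e=.01
    for nm,dd in(("along",d),("across",np.array([-d[1],d[0],0]))):
        q=proj("side",np.array([p[0],p[1],zf])-e*dd)-b
        print(nm,"px shift per -10mm",q)
E
python3 - <<'E'
from h import *
tiltcheck(cv2.imread("pics/side8.png"),.1335)
s=cv2.imread("pics/side4.png")
E
```

```text
rows [243.  262.5  12. ] [283.  259.5  10. ] slope meas -0.07317073170731808 upright -0.012882186751352168 col at foot row: meas 259.6029361072918 upright 264.0090170547236 foot px [264.009  280.5932]
along px shift per -10mm [-4.5299  3.3573]
across px shift per -10mm [4.2732 3.6839]
```

Run:
```python
from h import *
img=cv2.imread("pics/side4.png")
hsv=cv2.cvtColor(img,cv2.COLOR_BGR2HSV)
m=((hsv[...,0]<14)|(hsv[...,0]>174))&(hsv[...,1]>85)&(hsv[...,2]>20)
m[:,:240]=0;m[:,285:]=0;m[:232]=0;m[290:]=0
r=np.array([(v,np.flatnonzero(m[v]).mean(),m[v].sum()) for v in range(384) if m[v].sum()>=10]);k=np.polyfit(r[:,0],r[:,1],1)
print(r[0],r[-1],k)
p=np.array([.5351,-.2213]);a=proj("side",[*p,.2525]);b=proj("side",[*p,.1525]);print(a,b,(b-a)[0]/(b-a)[1])
print(np.polyval(k,b[1]))
```

```text
[234.     260.9167  12.    ] [272.  260.5  10. ] [ -0.0052 262.1662]
[261.9097 228.0824] [261.5934 273.195 ] -0.007012505344340401
260.7550883807514
```

The unloaded foot still trails about 8 mm (tilt about 0.06 rad), since the drag back was only elastic. I'll carry it above the hole in the air instead, with the foot over the hole, and look.

Request:
move_arm:
  steps:
    - [4,0,-5,0]
    - [9,-1,-5,0]
    - [14,-1,-5,0]
    - [18,-1,-5,0]
    - [18,-1,-5,0]
    - [18,-1,-5,0]

```text
clock: 14.15
position: [0.5539, -0.2109, 0.4386]
ee_rot: [3.014, 0.887, -0.0]
force: [-0.3, -1.0, -2.2]
width: 0.236
```

Run:
```python
from h import *
plan([.5467,-.2175,.43],.573)
s=arm.get_image("side")[:,:,::-1].copy()
cv2.imwrite("pics/side9.png",s);tiltcheck(s,.138)
cv2.imwrite("pics/c9.png",cv2.resize(s[220:310,220:300],None,fx=7,fy=6.5,interpolation=cv2.INTER_CUBIC))
```

```text
t 14.15 pos [ 0.5539 -0.2109  0.4386] yaw 0.5726058211236053 tilt [-0.0002 -0.0001 -1.    ] shift mm [-9.5706  1.6451  8.6484] twist -0.00039417887639470184 F [-0.331  -1.0199 -2.2126] w 21.69644422550834
rows [234.  271.5  12. ] [274.  267.5  10. ] slope meas -0.08287139689578753 upright -0.03053705860420895 col at foot row: meas 267.6344600100278 upright 271.67602019820345 foot px [271.676  272.5648]
along px shift per -10mm [-4.4257  3.2624]
across px shift per -10mm [4.2961 3.5767]
```

View pics/c9.png

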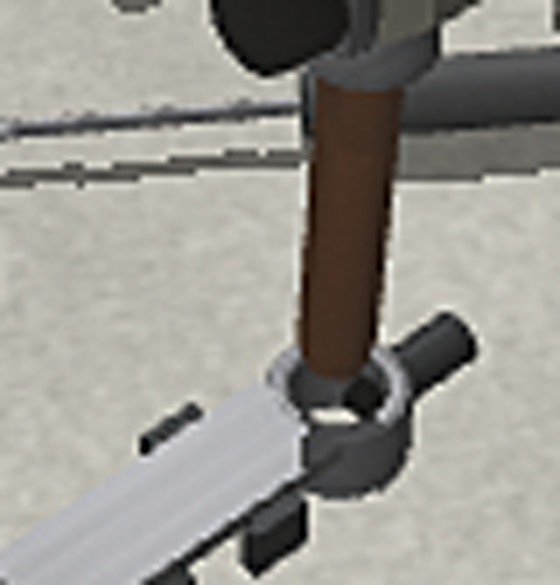

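The foot sits at crop (337,362) and would land at about (337,385). The hole centre is (340,388), within 1 mm or so. Lowering 13 mm in small steps with y +1.

Request:
move_arm:
  steps:
    - [0,1,3,0]
    - [0,1,6,0]
    - [0,1,8,0]
    - [0,1,9,0]
    - [0,1,10,0]
    - [0,1,10,0]

```text
clock: 14.95
position: [0.5544, -0.2117, 0.4287]
ee_rot: [3.014, 0.887, -0.0]
force: [0.4, 0.1, -2.1]
width: 0.236
```

Request:
move_arm:
  steps:
    - [0,0,1,0]
    - [0,0,2,0]
    - [0,0,3,0]
    - [0,0,3,0]

```text
clock: 15.45
position: [0.5544, -0.2117, 0.4256]
ee_rot: [-3.014, -0.887, 0.0]
force: [-0.1, -1.0, -1.0]
width: 0.236
```

In the hole with no contact. Going 3 mm deeper, then drawing the head back so the hole's rear wall straightens the handle.

Request:
move_arm:
  steps:
    - [0,0,1,0]
    - [0,0,2,0]
    - [0,0,3,0]
    - [0,0,3,0]

```text
clock: 15.95
position: [0.5544, -0.2116, 0.4226]
ee_rot: [-3.014, -0.887, 0.0]
force: [-0.9, 0.8, -2.0]
width: 0.237
```

Request:
move_arm:
  steps:
    - [-1,0,0,0]
    - [-2,0,0,0]
    - [-3,0,0,0]
    - [-4,0,0,0]
    - [-4,0,0,0]

```text
clock: 16.58
position: [0.5512, -0.2138, 0.4228]
ee_rot: [3.014, 0.887, 0.001]
force: [0.2, 0.1, -1.7]
width: 0.238
```

Request:
move_arm:
  steps:
    - [-1,0,0,0]
    - [-2,0,0,0]
    - [-3,0,0,0]
    - [-3,0,0,0]

```text
clock: 17.08
position: [0.549, -0.2151, 0.423]
ee_rot: [-3.013, -0.888, -0.002]
force: [3.9, 2.5, -2.2]
width: 0.231
```

Request:
move_arm:
  steps:
    - [-1,0,0,0]
    - [-2,0,0,0]
    - [-3,0,0,0]
    - [-3,0,0,0]

```text
clock: 17.58
position: [0.5461, -0.217, 0.4231]
ee_rot: [3.013, 0.887, 0.001]
force: [4.0, 2.6, 1.3]
width: 0.233
```

Request:
move_arm:
  steps:
    - [-1,0,0,0]
    - [-2,0,0,0]
    - [-3,0,0,0]
    - [-3,0,0,0]

```text
clock: 18.08
position: [0.5436, -0.2187, 0.4229]
ee_rot: [3.013, 0.887, 0.001]
force: [3.9, 2.2, 2.8]
width: 0.237
```

Run:
```python
from h import *
plan([.5467,-.2175,.43],.573)
s=arm.get_image("side")[:,:,::-1].copy()
cv2.imwrite("pics/side10.png",s);tiltcheck(s,.123)
```

```text
t 18.075 pos [ 0.5436 -0.2187  0.4229] yaw 0.5726338396280012 tilt [ 0.0004 -0.0002 -1.    ] shift mm [ 3.2951  0.6498 -7.0584] twist -0.0003661603719987694 F [3.8941 2.2335 2.8252] w 21.713362435173153
rows [246.  266.5  12. ] [281.  266.5  10. ] slope meas -0.01602316602316519 upright -0.018524406435365726 col at foot row: meas 265.9518278640762 upright 266.33678732965615 foot px [266.3368 282.9756]
along px shift per -10mm [-4.4505  3.3294]
across px shift per -10mm [4.2349 3.6542]
```

Upright under load, with the pivot slipping at a steady 4.5 N. I'll overshoot 3 mm for the elastic return, then ease forward and check.

Request:
move_arm:
  steps:
    - [-1,0,0,0]
    - [-2,0,0,0]
    - [-3,0,0,0]
    - [-3,0,0,0]
    - [0,0,0,0]
    - [3,0,0,0]
    - [5,0,0,0]
    - [5,0,0,0]

```text
clock: 19.12
position: [0.5475, -0.2161, 0.4223]
ee_rot: [-3.013, -0.887, 0.002]
force: [0.1, 0.1, -1.5]
width: 0.231
```

Run:
```python
from h import *
plan([.5467,-.2175,.43],.573)
s=arm.get_image("side")[:,:,::-1].copy()
cv2.imwrite("pics/side11.png",s);tiltcheck(s,.123)
cv2.imwrite("pics/c11.png",cv2.resize(s[220:310,220:300],None,fx=7,fy=6.5,interpolation=cv2.INTER_CUBIC))
```

```text
t 19.125 pos [ 0.5475 -0.2161  0.4223] yaw 0.5726968737151003 tilt [-0.0014 -0.0001 -1.    ] shift mm [-1.4731  0.7293 -7.7305] twist -0.00030312628489970184 F [ 0.1387  0.1022 -1.541 ] w 21.220410221600993
rows [245. 268.  11.] [280.  268.5  10. ] slope meas 0.00263835263835279 upright -0.02334221532308756 col at foot row: meas 268.81372750388226 upright 268.3876532222173 foot px [268.3877 281.3901]
along px shift per -10mm [-4.419   3.3055]
across px shift per -10mm [4.2373 3.6273]
```

View pics/c11.png

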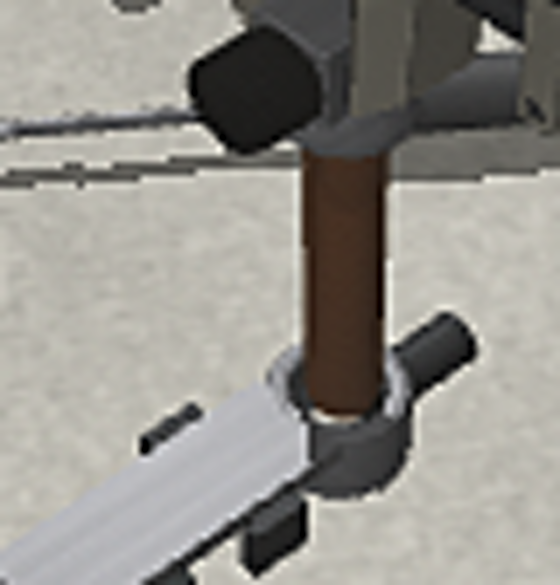

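Slightly over-corrected now (about 0.027 rad, foot forward); the nose on the +x side will push that back. Centring 2 mm back and going down in small steps.

Request:
move_arm:
  steps:
    - [-2,0,0,0]
    - [-2,0,2,0]
    - [-2,0,4,0]
    - [-2,0,6,0]
    - [-2,0,6,0]

```text
clock: 19.8
position: [0.5456, -0.2175, 0.4162]
ee_rot: [3.014, 0.887, -0.003]
force: [-2.6, -2.5, -1.5]
width: 0.235
```

Request:
move_arm:
  steps:
    - [0,0,2,0]
    - [0,0,4,0]
    - [0,0,4,0]

```text
clock: 20.18
position: [0.5457, -0.2174, 0.4121]
ee_rot: [-3.014, -0.887, 0.002]
force: [-3.5, -3.1, -3.1]
width: 0.23
```

Request:
move_arm:
  steps:
    - [0,0,2,0]
    - [0,0,4,0]
    - [0,0,6,0]
    - [0,0,6,0]

```text
clock: 20.68
position: [0.546, -0.217, 0.4065]
ee_rot: [-3.013, -0.888, 0.001]
force: [-4.5, -2.1, -0.5]
width: 0.235
```

Request:
move_arm:
  steps:
    - [0,0,3,0]
    - [0,0,6,0]
    - [0,0,8,0]
    - [0,0,8,0]

```text
clock: 21.18
position: [0.5457, -0.2174, 0.3982]
ee_rot: [3.014, 0.887, -0.002]
force: [-4.6, -2.8, -3.9]
width: 0.236
```

Run:
```python
from h import *
plan([.5467,-.2175,.43],.573)
s=arm.get_image("side")[:,:,::-1].copy()
cv2.imwrite("pics/side12.png",s)
cv2.imwrite("pics/c12.png",cv2.resize(s[200:320,210:310],None,fx=5,fy=5,interpolation=cv2.INTER_CUBIC))
```

```text
t 21.175 pos [ 0.5457 -0.2174  0.3982] yaw 0.5723520512074148 tilt [-0.0011 -0.0003 -1.    ] shift mm [  0.7679   0.5771 -31.7795] twist -0.000647948792585118 F [-4.5824 -2.7891 -3.9351] w 21.694503500396316
```

View pics/c12.png

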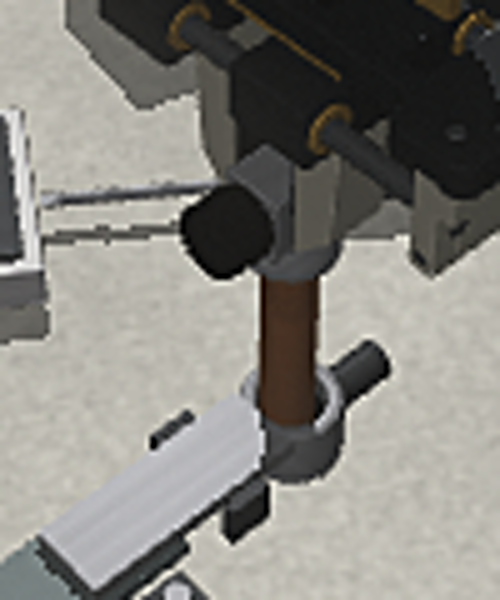

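Foot is now 31 mm down in the ring. The sideways load is 5 N from the nose, so I'll yield 1 mm back and continue in steps.

Request:
move_arm:
  steps:
    - [-1,0,2,0]
    - [-1,0,5,0]
    - [-1,0,9,0]
    - [-1,0,13,0]
    - [-1,0,16,0]
    - [-1,0,16,0]

```text
clock: 21.98
position: [0.5451, -0.2176, 0.3821]
ee_rot: [-3.013, -0.887, 0.001]
force: [-3.7, -2.9, -4.5]
width: 0.235
```

Request:
move_arm:
  steps:
    - [0,0,3,0]
    - [0,0,7,0]
    - [0,0,11,0]
    - [0,0,15,0]
    - [0,0,18,0]
    - [0,0,18,0]

```text
clock: 22.72
position: [0.5451, -0.2177, 0.3643]
ee_rot: [-3.013, -0.887, 0.001]
force: [-3.8, -3.5, -5.0]
width: 0.236
```

Request:
move_arm:
  steps:
    - [0,0,3,0]
    - [0,0,7,0]
    - [0,0,11,0]
    - [0,0,15,0]
    - [0,0,18,0]
    - [0,0,18,0]

```text
clock: 23.48
position: [0.5451, -0.2177, 0.3464]
ee_rot: [-3.014, -0.887, 0.0]
force: [-4.1, -2.1, -3.2]
width: 0.236
```

Run:
```python
from h import *
plan([.5467,-.2175,.43],.573)
s=arm.get_image("side")[:,:,::-1].copy()
cv2.imwrite("pics/side13.png",s)
cv2.imwrite("pics/c13.png",cv2.resize(s[200:320,210:310],None,fx=5,fy=5,interpolation=cv2.INTER_CUBIC))
```

```text
t 23.475 pos [ 0.5451 -0.2177  0.3464] yaw 0.5725728291506512 tilt [-0.0003  0.0001 -1.    ] shift mm [  1.413    0.6755 -83.6016] twist -0.0004271708493487347 F [-4.0518 -2.1371 -3.2323] w 21.62394795910782
```

View pics/c13.png

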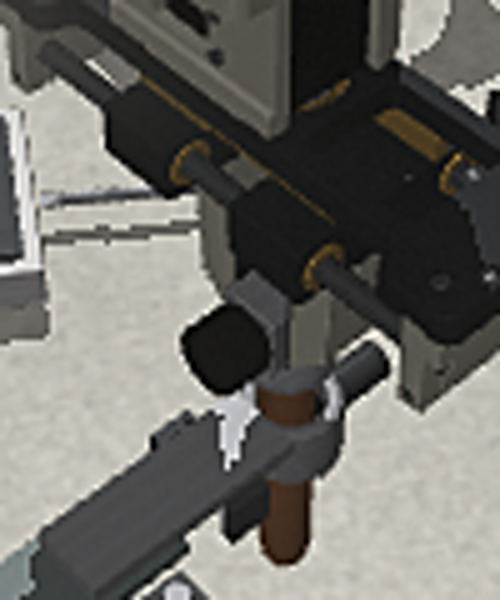

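Handle is well through the ring with the foot visible below it. Going on to just above the expected seat, then slowly.

Request:
move_arm:
  steps:
    - [0,0,3,0]
    - [0,0,7,0]
    - [0,0,11,0]
    - [0,0,14,0]
    - [0,0,17,0]
    - [0,0,17,0]

```text
clock: 24.28
position: [0.5452, -0.2177, 0.3295]
ee_rot: [-3.014, -0.887, 0.0]
force: [-2.8, -4.2, -3.3]
width: 0.235
```

Request:
move_arm:
  steps:
    - [0,0,1,0]
    - [0,0,2,0]
    - [0,0,3,0]
    - [0,0,4,0]
    - [0,0,4,0]

```text
clock: 24.9
position: [0.5452, -0.2177, 0.3258]
ee_rot: [3.014, 0.887, 0.0]
force: [-4.5, -2.3, -2.4]
width: 0.233
```

Request:
move_arm:
  steps:
    - [0,0,1,0]
    - [0,0,2,0]
    - [0,0,2,0]

```text
clock: 25.28
position: [0.5453, -0.2176, 0.3242]
ee_rot: [3.013, 0.887, 0.001]
force: [-5.1, -2.9, 2.3]
width: 0.235
```

Request:
move_arm:
  steps:
    - [0,0,1,0]
    - [0,0,2,0]
    - [0,0,2,0]

```text
clock: 25.65
position: [0.5454, -0.2176, 0.3226]
ee_rot: [3.013, 0.887, 0.001]
force: [-6.3, -2.2, 6.2]
width: 0.234
```

Request:
move_arm:
  steps:
    - [0,0,1,0]
    - [0,0,2,0]
    - [0,0,2,0]

```text
clock: 26.02
position: [0.5454, -0.2176, 0.321]
ee_rot: [3.013, 0.887, 0.001]
force: [-8.2, -1.7, 9.6]
width: 0.235
```

Request:
move_arm:
  steps:
    - [0,0,1,0]
    - [0,0,2,0]
    - [0,0,2,0]

```text
clock: 26.4
position: [0.5454, -0.2175, 0.3193]
ee_rot: [3.013, 0.887, 0.001]
force: [-7.9, -2.0, 12.6]
width: 0.235
```

Run:
```python
from h import *
plan([.5467,-.2175,.43],.573)
s=arm.get_image("side")[:,:,::-1].copy()
cv2.imwrite("pics/c14.png",cv2.resize(s[200:320,210:310],None,fx=5,fy=5,interpolation=cv2.INTER_CUBIC))
```

```text
t 26.4 pos [ 0.5454 -0.2175  0.3193] yaw 0.5725709643048971 tilt [ 0.0012 -0.0008 -1.    ] shift mm [   1.1867    0.829  -110.6737] twist -0.0004290356951028862 F [-7.8587 -1.964  12.5922] w 21.584143043809906
```

View pics/c14.png

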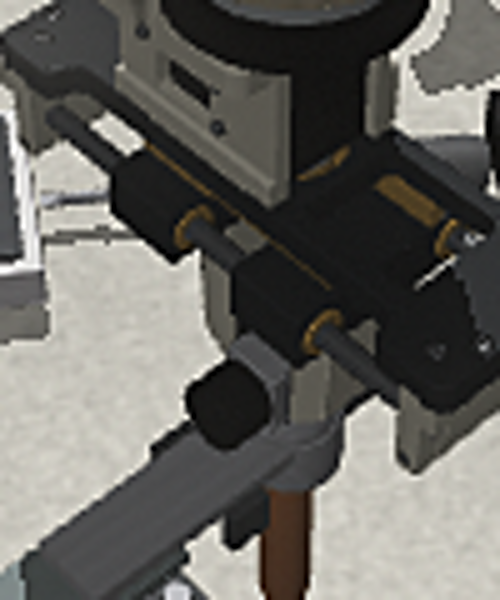

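The flange is on the ring (12.6 N; the sink matches the spring). Easing up so that the ring is nearly unloaded, then releasing.

Request:
move_arm:
  steps:
    - [0,0,-1,0]
    - [0,0,-2,0]
    - [0,0,-3,0]
    - [0,0,-3,0]

```text
clock: 26.95
position: [0.5453, -0.2176, 0.3219]
ee_rot: [3.013, 0.887, 0.001]
force: [-7.2, -2.5, 7.3]
width: 0.234
```

Request:
move_arm:
  steps:
    - [0,0,0,0]
    - [0,0,0,0]
    - [0,0,0,0]
    - [0,0,0,0]
    - [0,0,0,0]
  grip: 60

```text
clock: 27.58
position: [0.5453, -0.2176, 0.3207]
ee_rot: [-3.014, -0.887, -0.0]
force: [0.5, 0.2, -0.5]
width: 0.644
```

Request:
move_arm:
  steps:
    - [0,0,-15,0]
    - [0,0,-45,0]
    - [0,0,-90,0]
    - [0,0,-130,0]
    - [0,0,-150,0]
    - [0,0,-150,0]

```text
clock: 28.32
position: [0.5455, -0.2174, 0.4733]
ee_rot: [3.011, 0.887, 0.005]
force: [0.9, -0.9, -0.8]
width: 0.652
```

Run:
```python
from h import *
plan([.5467,-.2175,.3],.573)
s=arm.get_image("side")[:,:,::-1].copy();t=arm.get_image("top")[:,:,::-1].copy()
cv2.imwrite("pics/side15.png",s);cv2.imwrite("pics/top15.png",t)
cv2.imwrite("pics/c15.png",np.hstack([cv2.resize(s[230:350,210:290],None,fx=5,fy=5,interpolation=cv2.INTER_CUBIC),cv2.resize(t[140:260,340:420],None,fx=5,fy=5,interpolation=cv2.INTER_CUBIC)]))
```

```text
t 28.325 pos [ 0.5455 -0.2174  0.4733] yaw 0.5728041812924695 tilt [ 0.004  -0.0014 -1.    ] shift mm [  0.5344   0.1535 173.3334] twist -0.0001958187075304929 F [ 0.9336 -0.8659 -0.7651] w 59.87149233796913
```

View pics/c15.png

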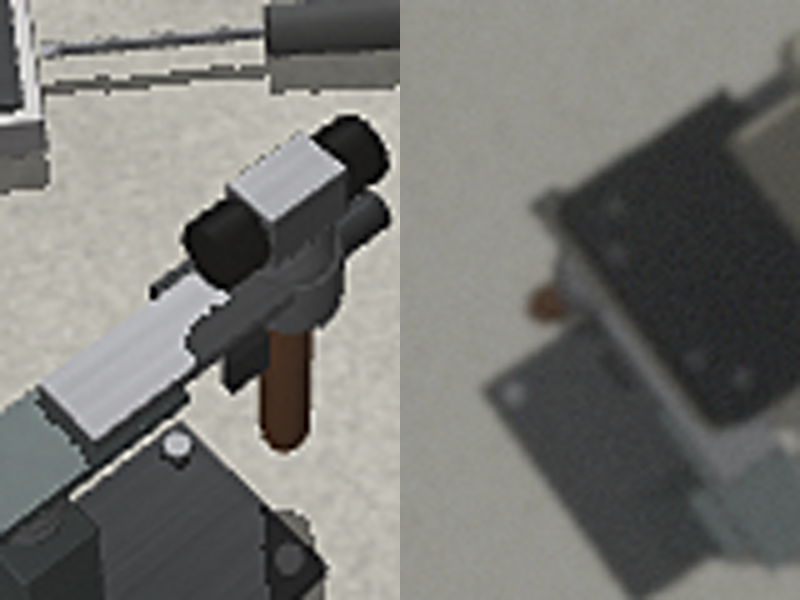

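Request:
move_arm:
  steps:
    - [0,30,0,0]
    - [0,75,0,0]
    - [0,120,0,0]
    - [0,145,0,0]
    - [0,150,0,0]
    - [0,150,0,0]

```text
clock: 29.18
position: [0.6264, -0.343, 0.4697]
ee_rot: [-3.012, -0.888, 0.002]
force: [-0.3, -1.3, -0.3]
width: 0.655
```

Run:
```python
from h import *
s=arm.get_image("side")[:,:,::-1].copy();t=arm.get_image("top")[:,:,::-1].copy()
cv2.imwrite("pics/side16.png",s);cv2.imwrite("pics/top16.png",t)
cv2.imwrite("pics/c16.png",np.hstack([cv2.resize(s[240:340,230:300],None,fx=5.7,fy=6,interpolation=cv2.INTER_CUBIC),cv2.resize(t[150:250,345:415],None,fx=5.7,fy=6,interpolation=cv2.INTER_CUBIC)]))
```

```text
(no output)
```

View pics/c16.png

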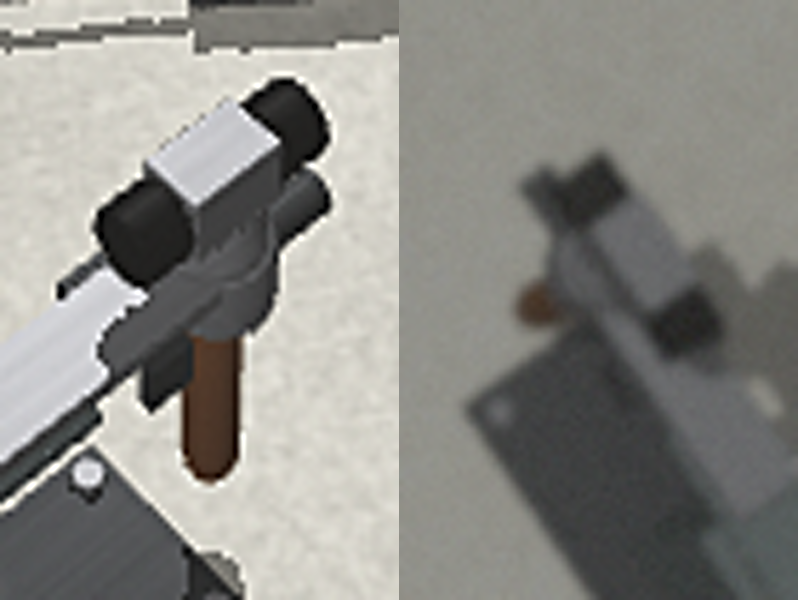

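View pics/top16.png

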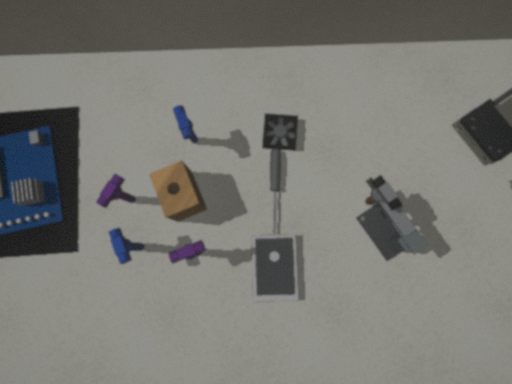

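Run:
```python
from h import *
S=lambda u,v:((u+.5)/5.7-.5+230,(v+.5)/6-.5+240);T=lambda u,v:((u-399+.5)/5.7-.5+345,(v+.5)/6-.5+150)
h,e=tri(S(214,153),T(645,252));f,e2=tri(S(211,468),T(537,306));print("headtop",h,e,"foot",f,e2)
print([onz("side",S(*q),.166) for q in [(145,163),(232,98),(280,140),(200,213)]])
# handle slope
img=cv2.imread("pics/side16.png");hsv=cv2.cvtColor(img,cv2.COLOR_BGR2HSV)
m=((hsv[...,0]<14)|(hsv[...,0]>174))&(hsv[...,1]>85)&(hsv[...,2]>20);m[:296]=0;m[318:]=0;m[:,:255]=0;m[:,280:]=0
r=np.array([(v,np.flatnonzero(m[v]).mean(),m[v].sum()) for v in range(384) if m[v].sum()>=8]);print(r[0],r[-1],np.polyfit(r[:,0],r[:,1],1)[0])
a,b=proj("side",[.546,-.217,.1]),proj("side",[.546,-.217,.025]);print("upright slope",(b-a)[0]/(b-a)[1],"foot px",b)
a=proj("side",[.546,-.217,.166]);print("exp head top px",a,"meas",S(214,153),"px per mm z",proj("side",[.546,-.217,.167])-a)
for z in (.166,.168): print(z,proj("top",[.546,-.217,z]),T(645,252))
```

```text
headtop [ 0.5453 -0.2168  0.165 ] 0.0010918169860116825 foot [ 0.5467 -0.2187  0.025 ] 0.002902301705911944
[array([ 0.5252, -0.2178,  0.166 ]), array([ 0.5532, -0.1997,  0.166 ]), array([ 0.5635, -0.2164,  0.166 ]), array([ 0.5371, -0.2367,  0.166 ])]
[297.  267.5   8. ] [317.  266.5   8. ] -0.06558441558441644
upright slope -0.021417816675056628 foot px [266.825  316.6493]
exp head top px [267.939  264.6394] meas (267.13157894736844, 265.0833333333333) px per mm z [ 0.009  -0.4192]
0.166 [388.0089 191.419 ] (387.7456140350877, 191.58333333333334)
0.168 [388.3477 191.2469] (387.7456140350877, 191.58333333333334)
```

Run:
```python
from h import *
img=cv2.imread("pics/side16.png").astype(float)
# redness-based subpixel edges: brown vs surroundings
w=img.sum(2)
for v in range(298,318,2):
    print(v,img[v,259:277].sum(1).astype(int), (img[v,259:277,2]-img[v,259:277,0]).astype(int))
cv2.imwrite("pics/c17.png",cv2.resize(img[270:325,250:290].astype(np.uint8),None,fx=12,fy=10.8,interpolation=cv2.INTER_NEAREST))
```

```text
298 [145 148 155 132 114 185 183 180 180 172 163 148 101 346 663 626 614 619] [ 0  0 -1 -2 -5 45 41 39 39 38 33 29 24 25  8 11 11 13]
300 [138 118 121 121 117 188 187 181 176 175 162 145  97 355 658 623 628 649] [ 0  2  1  0 -6 45 41 39 38 37 32 29 25 26  9 12 12 11]
302 [124 124 122 119 114 185 183 178 180 169 163 143  87 536 658 631 635 647] [ 1  0  1 -4 -7 45 41 38 37 34 31 28 24 19 10 10 14 12]
304 [110  97  93 130 175 178 180 179 172 173 160 142  80 555 682 657 647 650] [ 1  0 -3 13 41 38 39 38 36 36 31 28 22 19 12 12 11 12]
306 [365 751 577 112 164 174 178 176 171 169 158 137  77 519 661 632 619 612] [ 4 12 19 36 36 37 39 39 35 35 30 30 24 16 10 11 13 12]
308 [657 674 545  94 157 174 181 174 171 165 157 133  77 548 678 651 623 627] [12 11 20 33 36 38 38 37 37 33 31 27 23 17 11 12 11 12]
310 [616 647 555  92 157 170 175 167 169 165 156 136  73 564 698 661 631 625] [10  9 20 35 36 36 38 36 34 33 30 26 22 16 12 11 11 10]
312 [660 671 537  92 158 170 175 173 167 160 152 131  66 734 650 640 638 632] [10  9 19 35 37 38 38 36 34 33 30 26 22  8 11 13 11 12]
314 [607 616 510  83 158 165 177 171 168 160 153 123  62 715 630 618 611 622] [11 10 18 36 38 36 36 35 35 33 28 26 22 10 12 12 11 10]
316 [644 648 700 400 126 160 173 167 164 155 142  97 167 674 630 631 603 601] [11 11  8 34 39 35 36 36 34 32 29 24 28  9 11 11 11 12]
```

View pics/c17.png

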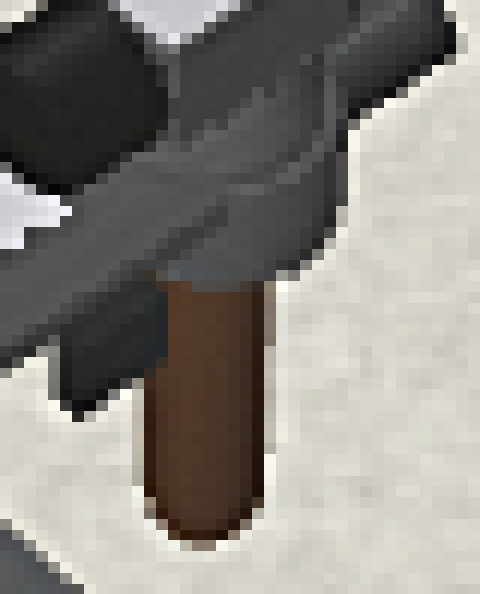

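Two views put the head top at 165 mm (166 expected) and the foot at 25 mm (25 expected). The handle edge is vertical within about 0.02 rad, no gap shows at the flange, and the gripper is clear. Handing in.

Run:
```python
from h import *
a=cv2.imread("pics/top0.png");b=cv2.imread("pics/top16.png")
d=cv2.absdiff(a,b).sum(2)[100:300,235:305];print("bystander diff px>90:",(d>90).sum())
print(arm.observe()["clock"],arm.observe()["force"]);arm.sign_off()
```

```text
bystander diff px>90: 0
29.275 [0.2873 0.4863 0.0489]
the job is handed in; nothing more can be done
```

The hammer is out of the block and hanging handle-down in the stand's ring, let go, and the job is handed in at 29.3 s.

**What I did:** I gripped the grey head, lifted the hammer out and rested its foot on the bar behind the ring. Drawing the foot along the bar failed. I pressed to about 10 N, 4 mm further than meant, and the handle pivoted in the grip by roughly 0.06 rad. I then carried it over the hole by the side view, used the hole's rear wall to straighten it (about 5 N), and went down past the nose. The final press read 12.6 N, about 15 N counting the hammer's weight. The ring sank about 5 mm, as its spring should with the flange on it.

**Last checks:**

| Check | Measured | Expected |
|---|---|---|
| Head top, two views | 165 mm | 166 mm |
| Foot, two views | 25 mm | 25 mm |
| Drive, fan and screwdriver, top view | no change | no change |

- **Position:** the head's centre was over the ring as I had located it by contact, to about 2 mm. The gripper was well clear.
- **Disagreement:** an automatic line fit on the handle suggested about 0.05 rad of tilt. Part of the handle was hidden behind the stand, which bends that fit. The handle's clear edge and the head-to-foot line both gave about 0.02 rad or less (the limit is 0.08).
- **Uncertainty:** the foot's two sight lines missed each other by 2.9 mm, so that reading is coarse.

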